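# Slide the coil winder's tailstock home with its lock button held down

## Robot

A 6-joint arm with a two-finger parallel gripper is mounted at the origin on the work surface. World frame = base frame: x ahead of the robot, y to its left, z up, the work surface at z = 0. Lengths are in m, angles in rad, forces in N, time in s.
With the tool pointing down it reaches from about 0.35 to 0.975 m from the base axis. Payload 4.9 kg.
Tool frame: the origin (TCP) lies on the mounting face of the last link; the fingertips stand 173 mm ahead of it and the grasp point (between the pads) lies ctrl.pinch_z ahead of it (ctrl.pinch_z is the distance from the TCP to the grasp point, in m); z points along the fingers, y is the line along which they close (so a half turn about z gives the same grasp; the last joint's range is limited). The gripper opens to 85 mm and grips with 20 to 120 N. Pads are 22 mm wide; open, the fingers measure 114 mm over their backs; the gripper's body (76 mm by 85 mm) begins 54 mm behind the grasp point. The pads swing forward as they close: fully open they stand 13 mm farther back than shut.
Start: joints at [1.056, 0.053, 1.613, -0, 1.476, -0.119], TCP at [0.241, 0.577, 0.405] pointing down, gripper open.
Joint ranges: [-3.01, 3.01], [-1.01, 2.22], [0.06, 2.58], [-1.02, 4.17], [0.09, 2.62], [-3.14, 3.14]. Speed limits (rad/s): [2.57, 2.57, 3.14, 3.14, 3.14, 3.14].

## Interface

Orientations are given as a rotation vector (axis times angle).
In Python, from station import telemetry, eyes, ctrl gives the robot as it stands.
- The arm moves only by the tool apply_moves, never from a script. Its argument "plan" is a list of rows, each a list of 5 numbers: the finger opening in m, from 0 to 0.0854, then the shift along the tool's x, y, z in m, then the turn about the tool's z in rad. In form: [[jaw, x, y, z, roll], ...]. A call has 1 to 12 rows; each row is the pose to reach, as a shift and turn from the pose commanded when the call began, along the tool's axes at that moment; what a row does not reach only later rows make up. A row lasts 1/12 s, in which the tool goes at most 41.7 mm and 7.16 degrees, less where a joint would pass 70% of its speed; a pose out of reach is approached as far as the arm can. A call with a gripper value outside its range is refused whole. The fingers move at their own pace and stop on an object; "newtons" is the grip in N (left out, the last holds). Time passes only in rows, so rows that repeat a pose let the fingers close. It gives the time, the measured TCP pose, the force, the opening and the grip force at its end, in the units of the state.
- telemetry.get_obs(): the state, without advancing time (a new reading comes with each control period).
- eyes.get_image(name): name is "scene" or "side" or "wrist"; returns a dict with "img" (384x512x3 uint8, blue, green, red), "range_z" (384x512 float32, m along the optical axis (not along the pixel's ray), 0 where there is no reading), "K" (3x3 intrinsics, pixels), "pose" (4x4, takes a point from camera to world coordinates); the wrist camera has in their place "hand_eye" (4x4, takes a point from camera to tool coordinates, whose origin is the TCP and whose axes are the flange's). Camera axes: x right, y down, z forward; pixel columns grow to the right and rows downward; lengths in m; the calibration is good to about 2 mm. The wrist camera is an equidistant fisheye: a pixel r from the principal point sees the ray r / f radians off the axis. A picture is of the moment at which its call begins: read the wrist's pose just before it.
- ctrl.finish_job(): hands the job in; it is judged then, once.
Trained networks look in a picture, given as the dict that the camera call returned (one of the last four; its "shot" number tells which), for a name from the list of things; names that differ only in an ending like _2 or _b are one class to them, and where a whole thing is asked for, a point or a joint stands for the part that bears it (a point fixed in the world has none). Each returns a list of dicts, best first, with "confidence" (0 to 1); they miss things now and then, are a little off and sometimes report something else, mostly with a low value. They report only what shows in the picture. A call takes as long as a camera call.
- eyes.search_frame(thing, picture): "box" ([left, top, right, bottom] in pixels, round what is visible of it).
- eyes.outline_of(thing, picture): "region" (384x512 bool, what is visible of it) and "box" ([left, top, right, bottom] in pixels, round what is visible of it).
- eyes.tip_of(thing, picture): "point" ([column, row] in pixels: a listed point, or the origin of a listed thing).
The state is a dict: "t": time; "q": joint angles; "dq": joint speeds; "effort": joint torques, N m; "tool_pos": TCP position; "tool_rot": TCP orientation; "contact_force": force on the tool from outside, world axes, zero at the start; "wrist_torque": the same for the moment, N m; "opening": finger opening in m; "grip_force": force on a finger pad.
Only numpy, scipy, OpenCV 4.12 (cv2) and the standard library are available. Lean on these libraries where they do the work, as an engineer would, in place of code of your own. Each camera call takes 0.05 s, during which the arm holds its last target. There are 200 camera calls.

## Task

On the bench coil winder, press the orange lock button on the blue tailstock right down with the fingertips and keep it held down while you slide the tailstock all the way to the red end stop, so that its point sits in the bobbin. Then let the button spring up again, leaving the tailstock locked against the stop. Do not grasp anything, and leave the loose parts on the bench where they are.

Things in the scene. Friction and masses are not known exactly. Their poses are not given: they have to be found in the camera images.
- winder: Green hand coil winder, fixed to the bench. Bed 90 mm wide (x), 360 mm long (y = -195 to 165 mm), 24 mm high; origin on the bench under the bed's centre line, z up. The tailstock slides level along its +y. Headstock y = 105 to 150 mm, top 94 mm above the bench; hand wheel behind it, top 96 mm, its handle out to y = 195 mm; bobbin 46 mm across before it, y = 55 to 97 mm, top 85 mm.
- tailstock (a joint): Position of the blue tailstock along the bed, m: 0 farthest from the bobbin, 0.140 at the red end stop (goes no further); starts between 0 and 0.06. Button up: a pin between the teeth of a hidden rack locks it, with up to 5 mm of free play. Button more than 3.5 mm down: 2 to 4 N slide it. It stays where it is left and locks again when the button rises.
- lockbutton (a joint): How far the orange button is pressed, m: 0 is up, 0.006 is right down on its seat. A spring lifts it: about 4 N starts it, 6.5 N holds it right down; beyond that it is rigid.
- button_top (a point): Centre of the flat top of the orange round button (32 mm across) on the tailstock, moving with it. Up, 66 mm above the bench; right down, 60 mm. The tailstock's flat top around it is at 54 mm, 74 mm wide. 27 mm from the button's axis, on the bobbin side, a wall rises to 81 mm (60 mm wide, 13 mm thick), on which a fingertip on the button can push.
- tail_front (a point): Centre of the tailstock's front end face, 40 mm ahead of the button's axis along the bed, 39 mm above the bench. A steel point 26 mm long sticks out ahead above it, toward the bobbin.
- stop_face (a point): Middle of the face of the red end stop (70 mm wide, 12 mm high, on the bed) that the tailstock's front end face meets; on the bed's centre line, at y = 40 mm in the winder's frame, 30 mm above the bench.
- capacitor: Loose purple motor capacitor standing upright, 38 mm across, 73 mm high with its tabs; origin at the centre of its underside. Leave alone.
- spare_bobbin: Loose white and copper bobbin standing on its flange, 46 mm across, 42 mm high; origin at the centre of its underside. Leave alone.
- bearing: Loose steel bearing ring lying flat, 52 mm across, 16 mm high; origin at the centre of its underside. Leave alone.
- screwdriver: Loose screwdriver with a yellow handle, lying on the bench, 170 mm long, along its x; origin under its middle. Leave alone.

How it is judged:
By the outcome, as a careful person would: the job done as asked, in the order asked, and still so for the second after the job is handed in, with the robot touching nothing.
It also fails if it takes over 38 s, if anything falls off the work surface, if the arm or the gripper's body presses on something with over 40 N, if the wrist force passes 120 N, or if a joint passes its speed limit or range.

## Working session

There is one attempt and no reset: what is moved stays moved. The work goes in short steps, Python scripts to look and compute and a tool call to move; the robot and the scene stay as the last step left them, time stands still between calls to the robot, and variables do not carry over. Pictures are saved under pics/ and viewed, at most 10 in all, crops included, and the job is handed in when it is done.

Besides the shell and the picture viewer there is one more tool, called after "Request:" in YAML: its name, and indented under it one key for each argument. apply_moves: Moves the arm, as the interface text tells. Its arguments: {"type":"object","properties":{"plan":{"type":"array","items":{"type":"array","items":{"type":"number"}}},"newtons":{"type":"number"}},"required":["plan"]}

```bash
mkdir -p pics; cat > h.py <<'E'
import numpy as np, cv2
from scipy.spatial.transform import Rotation as R
from station import telemetry, eyes, ctrl
def world(p,u,v,r=None):
    K=p["K"]; z=r if r is not None else p["range_z"][int(v),int(u)]
    c=np.array([(u-K[0,2])/K[0,0]*z,(v-K[1,2])/K[1,1]*z,z,1.]); return (p["pose"]@c)[:3]
def atheight(p,u,v,h):
    K=p["K"]; d=p["pose"][:3,:3]@np.array([(u-K[0,2])/K[0,0],(v-K[1,2])/K[1,1],1.]); o=p["pose"][:3,3]
    return o+d*(h-o[2])/d[2]
def T():
    s=telemetry.get_obs(); M=np.eye(4); M[:3,:3]=R.from_rotvec(s["tool_rot"]).as_matrix(); M[:3,3]=s["tool_pos"]; return s,M
E
python3 - <<'E'
from h import *
s,M=T(); print(s["t"],s["tool_pos"],s["tool_rot"],M[:3,:3].round(3),s["opening"],ctrl.pinch_z)
ims=[]
for n in ("scene","side"):
    p=eyes.get_image(n); ims.append(p["img"])
    print(n,p["pose"].round(3).tolist())
    for t,h in (("button_top",.066),("tail_front",.039),("stop_face",.030),("winder",0)):
        for d in eyes.tip_of(t,p)[:1]:
            u,v=d["point"]; print(t,np.round([u,v],1),round(d["confidence"],2),world(p,u,v).round(4),atheight(p,u,v,h).round(4))
    for t in ("capacitor","spare_bobbin","bearing","screwdriver"):
        for d in eyes.tip_of(t,p)[:1]:
            u,v=d["point"]; print(t,round(d["confidence"],2),atheight(p,u,v,0).round(3))
cv2.imwrite("pics/a.png",cv2.resize(np.vstack(ims),(400,600)) if 0 else ims[0]); cv2.imwrite("pics/b.png",ims[1])
E
```

```text
0.0 [0.24084044 0.57643673 0.40345229] [-0.61757209 -3.07963403  0.00315301] [[-0.923  0.386 -0.001]
 [ 0.386  0.923 -0.002]
 [ 0.    -0.002 -1.   ]] 0.08539879474350405 0.1547
scene [[-0.697, 0.532, -0.48, 1.021], [0.717, 0.526, -0.458, 0.407], [0.009, -0.663, -0.748, 0.713], [0.0, 0.0, 0.0, 1.0]]
tail_front [306.1 199.1] 0.72 [0.5159 0.0799 0.0313] [0.5216 0.0836 0.039 ]
stop_face [347.9 231.6] 0.68 [0.5245 0.1914 0.0328] [0.5224 0.1905 0.03  ]
winder [294.4 175.9] 0.46 [0.5105 0.0397 0.0669] [0.4576 0.0016 0.    ]
capacitor 0.91 [ 0.409  0.227 -0.   ]
spare_bobbin 0.78 [0.411 0.067 0.   ]
bearing 0.65 [0.641 0.193 0.   ]
screwdriver 0.6 [ 0.594 -0.063  0.   ]
side [[0.921, -0.279, 0.271, 0.334], [-0.389, -0.675, 0.628, -0.519], [0.007, -0.683, -0.73, 0.707], [0.0, 0.0, 0.0, 1.0]]
button_top [219.9 198.2] 0.81 [0.5124 0.0396 0.0655] [0.5123 0.0391 0.066 ]
tail_front [212.3 188. ] 0.75 [0.5082 0.0681 0.0661] [0.5155 0.093  0.039 ]
stop_face [195.3 155.2] 0.75 [0.5153 0.1962 0.0364] [0.517 0.203 0.03 ]
winder [203.9 177.6] 0.65 [0.5122 0.1345 0.0298] [0.52   0.1633 0.    ]
capacitor 0.58 [0.419 0.23  0.   ]
spare_bobbin 0.76 [0.42  0.065 0.   ]
bearing 0.69 [0.648 0.194 0.   ]
screwdriver 0.61 [ 0.599 -0.068  0.   ]
```

View pics/a.png

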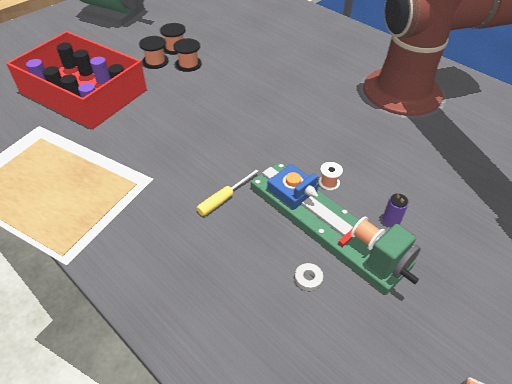

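View pics/b.png

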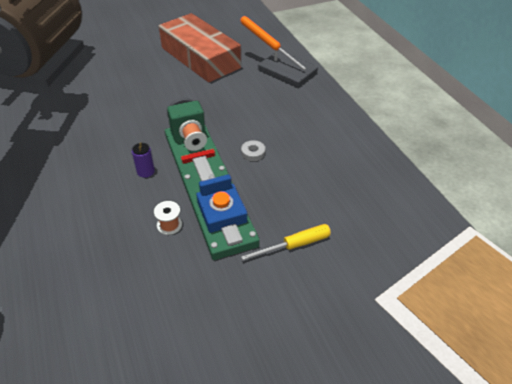

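The scene view shows the winder with its tailstock at about (293,180) px and red stop at (347,237). The side view shows the orange button at (221,200), with the spare bobbin and capacitor well to the left of the bed. Next I'll fit the bed direction and button centre from depth.

```bash
cat >> h.py <<'E'
def cloud(p):
    K=p["K"]; z=p["range_z"]; v,u=np.indices(z.shape)
    c=np.stack([(u-K[0,2])/K[0,0]*z,(v-K[1,2])/K[1,1]*z,z],-1)
    return c@p["pose"][:3,:3].T+p["pose"][:3,3]
E
python3 - <<'E'
from h import *
for n in ("scene","side"):
    p=eyes.get_image(n); W=cloud(p); hsv=cv2.cvtColor(p["img"],cv2.COLOR_BGR2HSV).astype(int)
    roi=(abs(W[...,0]-.52)<.09)&(W[...,1]>-.1)&(W[...,1]<.35)
    g=roi&(W[...,2]>.017)&(W[...,2]<.031)
    r=cv2.minAreaRect(W[g][:,:2].astype(np.float32)); print(n,g.sum(),"bed rect",r, cv2.boxPoints(r).round(3).tolist())
    H,S=hsv[...,0],hsv[...,1]
    o=roi&(H>7)&(H<20)&(S>180)&(W[...,2]>.06)&(W[...,1]<.13)&(W[...,2]<.072); print("button",o.sum(),W[o].mean(0).round(4),np.median(W[o][:,2]))
    b=roi&(H>100)&(H<125)&(S>120)&(W[...,2]>.076)&(W[...,1]<.2); print("walltop",b.sum(),W[b].mean(0).round(4))
    d=roi&((H<5)|(H>174))&(S>180)&(W[...,2]>.028); print("stop",d.sum(),W[d].mean(0).round(4))
E
```

```text
scene 3270 bed rect ((0.5081753134727478, 0.1201394647359848), (0.16554296016693115, 0.40040239691734314), 5.751190662384033) [[0.4059999883174896, 0.3109999895095825], [0.44600000977516174, -0.08699999749660492], [0.6110000014305115, -0.07100000232458115], [0.5699999928474426, 0.328000009059906]]
button 4 [0.5222 0.043  0.0623] 0.06252321056726162
walltop 158 [0.5188 0.0751 0.0804]
stop 1 [0.5537 0.2021 0.0284]
side 2747 bed rect ((0.5062576532363892, 0.11800193041563034), (0.1656816452741623, 0.405340313911438), 6.5343017578125) [[0.4009999930858612, 0.3100000023841858], [0.44699999690055847, -0.09300000220537186], [0.6119999885559082, -0.07400000095367432], [0.5649999976158142, 0.32899999618530273]]
button 184 [0.513  0.0368 0.0658] 0.06614201250663476
walltop 199 [0.5145 0.0708 0.0802]
stop 168 [0.5194 0.1965 0.0352]
```

Request:
apply_moves:
  plan:
    - [0,-0.02,-0.017,0,-0.05]
    - [0,-0.05,-0.042,0.01,-0.1]
    - [0,-0.08,-0.067,0.01,-0.16]
    - [0,-0.11,-0.093,0.02,-0.22]
    - [0,-0.14,-0.118,0.02,-0.28]
    - [0,-0.17,-0.143,0.03,-0.33]
    - [0,-0.2,-0.169,0.03,-0.36]
    - [0,-0.23,-0.194,0.03,-0.36]
    - [0,-0.26,-0.219,0.04,-0.36]
    - [0,-0.29,-0.245,0.05,-0.36]
    - [0,-0.32,-0.27,0.06,-0.36]
    - [0,-0.35,-0.295,0.06,-0.36]

```text
t: 2.0
tool_pos: [0.4499, 0.1675, 0.3427]
tool_rot: [-0.056, -3.138, 0.001]
contact_force: [-0.2, 0.1, 0.1]
opening: 0.0003
grip_force: 0.0
```

```bash
python3 - <<'E'
from h import *
s,M=T(); print(s["t"],M.round(4)); d=np.array([.514,.045,.30])-M[:3,3]; print(M[:3,:3].T@d)
E
```

```text
2.0 [[-9.994e-01  3.580e-02 -2.700e-03  4.499e-01]
 [ 3.580e-02  9.994e-01 -5.000e-04  1.675e-01]
 [ 2.700e-03 -6.000e-04 -1.000e+00  3.427e-01]
 [ 0.000e+00  0.000e+00  0.000e+00  1.000e+00]]
[-0.06855991 -0.12012679  0.04256453]
```

Request:
apply_moves:
  plan:
    - [0,-0.016,-0.028,0.01,0]
    - [0,-0.032,-0.056,0.02,0]
    - [0,-0.048,-0.084,0.03,0]
    - [0,-0.06,-0.106,0.036,0]
    - [0,-0.068,-0.12,0.042,0]
    - [0,-0.068,-0.12,0.042,0]

```text
t: 2.5
tool_pos: [0.5145, 0.0447, 0.3015]
tool_rot: [-0.062, -3.139, 0.001]
contact_force: [-0.7, -0.8, 0.8]
opening: 0.0
grip_force: 0.0
```

```bash
cat >> h.py <<'E'
def wcloud(p,M):
    K=p["K"]; z=p["range_z"]; v,u=np.indices(z.shape)
    a=(u-K[0,2])/K[0,0]; b=(v-K[1,2])/K[1,1]; th=np.hypot(a,b); k=np.where(th<1e-6,1,np.tan(np.minimum(th,1.5))/np.maximum(th,1e-6))
    c=np.stack([a*k*z,b*k*z,z],-1); H=M@p["hand_eye"]
    return c@H[:3,:3].T+H[:3,3]
E
python3 - <<'E'
from h import *
s,M=T(); p=eyes.get_image("wrist"); cv2.imwrite("pics/c.png",p["img"]); print(s["t"],M[:3,3].round(4),p["K"].tolist(),p["hand_eye"].round(3).tolist())
W=wcloud(p,M); hsv=cv2.cvtColor(p["img"],cv2.COLOR_BGR2HSV).astype(int); H,S=hsv[...,0],hsv[...,1]
Z=W[...,2]; ok=p["range_z"]>0
for t in ("button_top","tail_front","stop_face"):
    for d in eyes.tip_of(t,p)[:1]: u,v=d["point"]; print(t,np.round([u,v]),d["confidence"],W[int(v),int(u)].round(4))
def st(n,m): print(n,m.sum(),W[m].mean(0).round(4) if m.any() else "",np.r_[W[m].min(0),W[m].max(0)].round(3) if m.any() else "")
st("btn",ok&(H>5)&(H<22)&(S>150)&(abs(Z-.066)<.004)&(W[...,1]<.12))
st("wall",ok&(H>100)&(H<125)&(S>100)&(abs(Z-.081)<.004))
st("stop",ok&((H<5)|(H>174))&(S>150)&(abs(Z-.036)<.005))
g=ok&(H>50)&(H<95)&(S>80)&(abs(Z-.024)<.004); st("bed",g)
print(cv2.minAreaRect(W[g][:,:2].astype(np.float32)))
E
```

```text
2.5 [0.5145 0.0447 0.3015] [[297.3186396354542, 0.0, 257.8819024200946], [0.0, 297.3186396354542, 192.77672055113445], [0.0, 0.0, 1.0]] [[0.001, -0.963, -0.27, 0.068], [1.0, 0.001, -0.0, 0.001], [0.001, -0.27, 0.963, 0.032], [0.0, 0.0, 0.0, 1.0]]
button_top [249. 210.] 0.61 [0.5161 0.0389 0.0651]
tail_front [300. 199.] 0.66 [0.505  0.0743 0.0789]
stop_face [413. 197.] 0.87 [0.5223 0.1871 0.0312]
btn 1366 [0.5138 0.0399 0.0649] [0.499 0.025 0.062 0.53  0.055 0.067]
wall 1443 [0.514  0.0728 0.0797] [0.486 0.066 0.077 0.545 0.08  0.082]
stop 853 [0.5201 0.1971 0.0346] [0.486 0.19  0.031 0.556 0.206 0.037]
bed 11998 [0.5068 0.118  0.0229] [ 0.466 -0.043  0.02   0.569  0.317  0.028]
((0.5186600685119629, 0.13709333539009094), (0.35794728994369507, 0.08966628462076187), 87.4847183227539)
```

View pics/c.png

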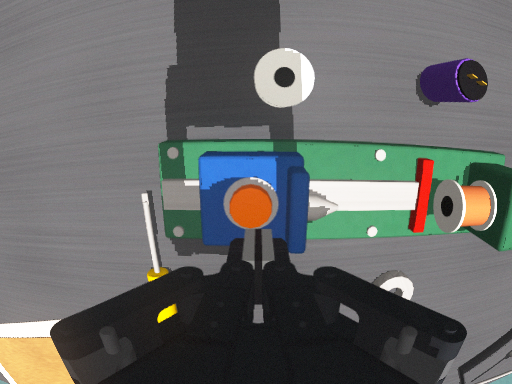

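The wrist view shows the button centred at (250,206), its wall at column 300, and the stop at (423,195). The bed fit of 358 x 90 mm matches the given size. Next I'll measure how thick the fingertips are along the bed.

```bash
python3 - <<'E'
from h import *
p=eyes.get_image("wrist"); W=wcloud(p,np.eye(4)); z=W[...,2]
for a in np.arange(.10,.18,.01):
    m=(p["range_z"]>0)&(z>a)&(z<=a+.01)&(abs(W[...,0])<.06)&(abs(W[...,1])<.08)
    print(round(a,2),m.sum(),W[m].min(0).round(4) if m.any() else "",W[m].max(0).round(4) if m.any() else "")
E
```

```text
0.1 5147 [-0.0085 -0.0516  0.1   ] [0.0179 0.0538 0.11  ]
0.11 4338 [-0.0096 -0.0436  0.11  ] [0.0161 0.0459 0.12  ]
0.12 2836 [-0.0121 -0.0355  0.12  ] [0.014  0.0377 0.13  ]
0.13 850 [-0.0121 -0.0203  0.13  ] [0.0139 0.0288 0.14  ]
0.14 496 [ 0.0058 -0.0127  0.14  ] [0.0116 0.0147 0.15  ]
0.15 539 [ 0.0056 -0.0126  0.15  ] [0.0113 0.0145 0.16  ]
0.16 392 [ 0.0058 -0.0124  0.16  ] [0.0114 0.0145 0.1699]
0.17 5 [ 0.0102 -0.0035  0.1701] [0.0104 0.0061 0.1706]
```

Request:
apply_moves:
  plan:
    - [0,0,0.006,0.01,0]
    - [0,0,0.006,0.025,0]
    - [0,0,0.006,0.04,0]
    - [0,0,0.006,0.05,0]
    - [0,0,0.006,0.056,0]
    - [0,0,0.006,0.06,0]
    - [0,0,0.006,0.063,0]
    - [0,0,0.006,0.065,0]
    - [0,0,0.006,0.067,0]
    - [0,0,0.006,0.067,0]

```text
t: 3.58
tool_pos: [0.5142, 0.0533, 0.2364]
tool_rot: [0.056, 3.141, 0.001]
contact_force: [-2.9, 0.9, 4.4]
opening: -0.0001
grip_force: 3.1
```

```bash
python3 - <<'E'
from h import *
s,M=T(); print(s["t"],M[:3,3].round(4),s["contact_force"],M[:3,2])
p=eyes.get_image("wrist"); cv2.imwrite("pics/d.png",p["img"])
E
```

```text
3.5833 [0.5142 0.0533 0.2364] [-2.93682326  0.87268331  4.35096009] [ 1.75302468e-04  3.96605296e-04 -9.99999906e-01]
```

View pics/d.png

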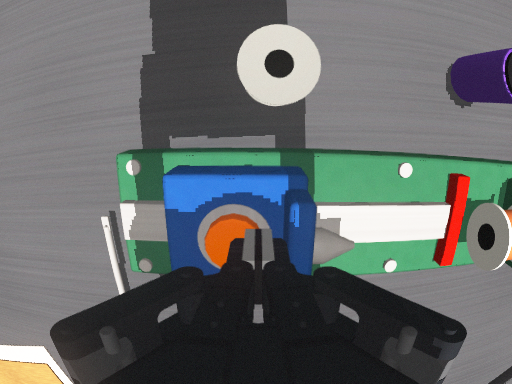

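The fingertips are on the front half of the button at about (255,240), just behind the wall. I'll press further.

Request:
apply_moves:
  plan:
    - [0,0,0,0.002,0]
    - [0,0,0,0.004,0]
    - [0,0,0,0.005,0]
    - [0,0,0,0.006,0]
    - [0,0,0,0.006,0]

```text
t: 4.05
tool_pos: [0.5147, 0.0533, 0.2331]
tool_rot: [-0.056, -3.14, -0.0]
contact_force: [-11.4, 0.6, 20.1]
opening: 0.0001
grip_force: 11.8
```

Request:
apply_moves:
  plan:
    - [0,0.001,0.002,0,0]
    - [0,0.001,0.005,0,0]
    - [0,0.002,0.01,0,0]
    - [0,0.002,0.018,0,0]
    - [0,0.002,0.026,0,0]
    - [0,0.002,0.034,0,0]
    - [0,0.002,0.042,0,0]
    - [0,0.002,0.05,0,0]
    - [0,0.002,0.058,0,0]
    - [0,0.002,0.066,0,0]
    - [0,0.002,0.074,0,0]
    - [0,0.002,0.082,0,0]

```text
t: 5.05
tool_pos: [0.5169, 0.1355, 0.2333]
tool_rot: [0.056, 3.135, 0.0]
contact_force: [-1.0, -1.9, 12.0]
opening: 0.0001
grip_force: 8.1
```

```bash
python3 - <<'E'
from h import *
p=eyes.get_image("wrist"); cv2.imwrite("pics/e.png",p["img"])
E
```

```text
(no output)
```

View pics/e.png

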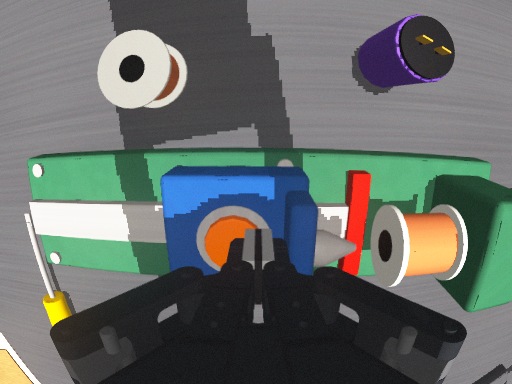

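The tailstock came along with the button still held down. I'll go on to the stop, pressing slightly deeper.

Request:
apply_moves:
  plan:
    - [0,0,0.004,0.001,0]
    - [0,0,0.01,0.002,0]
    - [0,0,0.016,0.002,0]
    - [0,0,0.021,0.002,0]
    - [0,0,0.025,0.002,0]
    - [0,0,0.027,0.002,0]
    - [0,0,0.029,0.002,0]
    - [0,0,0.03,0.002,0]
    - [0,0,0.03,0.002,0]

```text
t: 5.85
tool_pos: [0.5183, 0.1652, 0.2331]
tool_rot: [0.055, 3.135, -0.002]
contact_force: [-7.0, -4.5, 22.1]
opening: 0.0
grip_force: 13.6
```

Request:
apply_moves:
  plan:
    - [0,0,0.001,0,0]
    - [0,0,0.002,0,0]
    - [0,0,0.003,0,0]
    - [0,0,0.003,0,0]

```text
t: 6.18
tool_pos: [0.5185, 0.1664, 0.2332]
tool_rot: [0.055, 3.136, -0.012]
contact_force: [-7.3, -16.3, 24.5]
opening: -0.0002
grip_force: 16.9
```

```bash
python3 - <<'E'
from h import *
p=eyes.get_image("wrist"); cv2.imwrite("pics/f.png",cv2.resize(p["img"][140:300,150:450],(750,400)))
s,M=T(); print(s["contact_force"],M[:3,3])
E
```

```text
[ -7.76547971 -15.2982589   24.83524482] [0.51849894 0.16631775 0.23313379]
```

View pics/f.png

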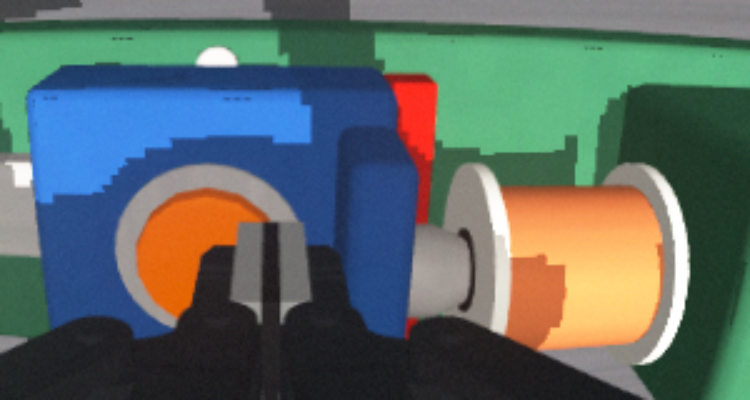

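Front face meets the red stop and the point is in the bobbin. Now I'll let the button rise while still pushing lightly on the wall, then back away.

Request:
apply_moves:
  plan:
    - [0,0,0,-0.003,0]
    - [0,0,0,-0.006,0]
    - [0,0,0,-0.009,0]
    - [0,0,0,-0.012,0]
    - [0,0,0,-0.015,0]
    - [0,0,0,-0.017,0]
    - [0,0,-0.003,-0.018,0]
    - [0,0,-0.006,-0.019,0]
    - [0,0,-0.006,-0.03,0]
    - [0,0,-0.006,-0.05,0]
    - [0,0,-0.006,-0.08,0]
    - [0,0,-0.006,-0.1,0]

```text
t: 7.23
tool_pos: [0.5163, 0.1624, 0.331]
tool_rot: [0.056, 3.138, 0.002]
contact_force: [1.1, -0.2, 1.0]
opening: 0.0001
grip_force: 0.0
```

```bash
python3 - <<'E'
from h import *
s,M=T(); p=eyes.get_image("wrist"); cv2.imwrite("pics/g.png",p["img"])
W=wcloud(p,M); hsv=cv2.cvtColor(p["img"],cv2.COLOR_BGR2HSV).astype(int); H,S=hsv[...,0],hsv[...,1]
Z=W[...,2]; ok=p["range_z"]>0
def st(n,m): print(n,m.sum(),np.median(W[m],0).round(4),np.percentile(W[m],[1,99],axis=0).round(4).tolist())
print(s["t"],s["contact_force"],M[:3,3])
st("btn",ok&(H>5)&(H<22)&(S>150)&(abs(Z-.063)<.008)&(W[...,1]<.18)&(W[...,1]>.12))
st("wall",ok&(H>100)&(H<125)&(S>100)&(abs(Z-.081)<.004)&(W[...,1]>.12))
st("stop",ok&((H<5)|(H>174))&(S>150)&(abs(Z-.036)<.005))
E
```

```text
7.2333 [ 1.1027294  -0.16656426  1.00851802] [0.51630677 0.16244628 0.33100507]
btn 1103 [0.5183 0.1527 0.0649] [[0.5043, 0.1383, 0.0578], [0.5339, 0.1669, 0.0666]]
wall 1141 [0.5187 0.1855 0.0797] [[0.4918, 0.1789, 0.0774], [0.5487, 0.1923, 0.0812]]
stop 375 [0.5049 0.2007 0.035 ] [[0.4873, 0.1953, 0.0331], [0.5557, 0.2054, 0.0367]]
```

View pics/g.png

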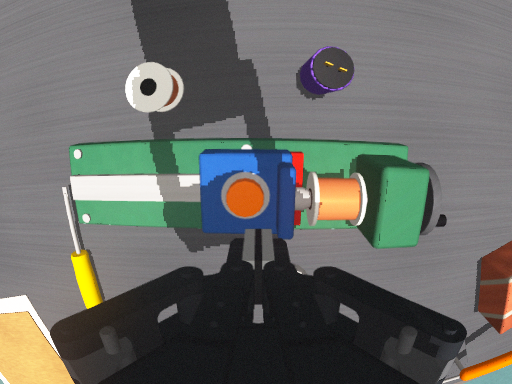

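The button is back up at (245,196), at the same height as at the start. The tailstock is flush with the red stop at column 296, its point is in the bobbin, and the loose parts are where they were.

```bash
python3 -c "
from station import ctrl; print(ctrl.finish_job())"
```

```text
the job is handed in; nothing more can be done
None
```

The tailstock is against the red end stop with its point in the bobbin; the lock button, held down throughout the slide, is up again, the loose parts were not touched, and the job is handed in at about 7.3 s (result not reported back).

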